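# Lean a pendulum angle gauge to its set mark on a stone's knob

## Robot

A 6-joint arm with a two-finger parallel gripper is mounted at the origin on the work surface. World frame = base frame: x ahead of the robot, y to its left, z up, the work surface at z = 0. Lengths are in m, angles in rad, forces in N, time in s.
With the tool pointing down it reaches from about 0.35 to 0.975 m from the base axis. Payload 4.9 kg.
Tool frame: the origin (TCP) lies on the mounting face of the last link; the fingertips stand 173 mm ahead of it and the grasp point (between the pads) lies 155 mm ahead of it; z points along the fingers, y is the direction in which the jaws open and shut (so a half turn about z gives the same grasp; the last joint's range is limited). The gripper opens to 85 mm and grips with 20 to 120 N. Pads are 22 mm wide; open, the fingers measure 114 mm over their backs; the gripper's body (76 mm by 85 mm) begins 54 mm behind the grasp point. The pads swing forward as they close: fully open they stand 13 mm farther back than shut.
Start: joints at [1.223, 0.053, 1.613, -0, 1.476, -0.119], TCP at [0.142, 0.609, 0.405] pointing down, gripper open.
Joint ranges: [-3.01, 3.01], [-1.01, 2.22], [0.06, 2.58], [-1.02, 4.17], [0.09, 2.62], [-3.14, 3.14]. Speed limits (rad/s): [2.57, 2.57, 3.14, 3.14, 3.14, 3.14].

## Interface

Orientations are given as a rotation vector (axis times angle).
In Python, from station import ctrl gives the robot as it stands. The module is installed in compiled form; this text tells all that it offers.
- The arm moves only by the tool jog_arm, never from a script. Its argument "steps" is a list of rows, each a list of 2 entries, a list of its own where there are three numbers: the shift along the tool's x, y, z in cm, then the turn, a rotation vector about the tool's x, y, z in degrees. In form: [[[tx, ty, tz], [rx, ry, rz]], ...]. A call has 1 to 8 rows; each row shifts and turns the pose as measured when the row begins, along the tool's axes as they then stand; what a row does not reach is not made up. A row lasts 1/10 s, in which the tool goes at most 50 mm and 8.59 degrees, less where a joint would pass 70% of its speed; a pose out of reach is approached as far as the arm can. A call is refused whole if a number of a shift passes 5 or a number of a turn 8.59, either way. A call with a gripper value outside its range is refused whole. "fingers" is the gripper command: -1 is shut, 1 is fully open, values between are in proportion, set as the call begins (left out, the last holds). The fingers move at their own pace and stop on an object; "grip_force" is the grip in N (left out, the last holds). Time passes only in rows, so rows that do not move let the fingers close. It gives the time, the measured TCP pose, the force and the opening at its end, in the units of the state.
- ctrl.get_obs(): the state, without advancing time (a new reading comes with each control period).
- ctrl.get_image(name): name is "side" or "top" or "wrist"; returns the picture (480x640x3 uint8, red, green, blue); there is no depth.
- ctrl.camera_info(name): a dict with "K" (3x3 intrinsics, pixels), "camera_from_world" (4x4, takes a point from world to camera coordinates). Camera axes: x right, y up, looking along -z (the intrinsics and any distortion apply to the point x, -y, -z); pixel columns grow to the right and rows downward; lengths in m; the calibration is good to about 2 mm. A picture is of the moment at which its call begins: read the wrist's pose just before it. camera_info takes no time and is no camera call; for the wrist camera it gives the pose at the moment of the call.
- ctrl.finish_job(): hands the job in, once; it reports no verdict.
The state is a dict: "t": time; "q": joint angles; "dq": joint speeds; "effort": joint torques, N m; "tool_pos": TCP position; "tool_rot": TCP orientation; "contact_force": force on the tool from outside, world axes, zero at the start; "wrist_torque": the same for the moment, N m; "opening": finger opening in m.
Only numpy, scipy, OpenCV 4.12 (cv2) and the standard library are available. Lean on these libraries where they do the work, as an engineer would, in place of code of your own. Each camera call takes 0.05 s, during which the arm holds its last target.

## Task

Lift the pendulum angle gauge straight up out of the cavity of its moulded stand and set the middle of its base gently, standing upright, on top of the stone's rounded knob. Then rock it on the knob towards the side where the index clip sits, until the swinging pointer settles in the gap between the clip's prongs. Finish still gripping the gauge there, at rest and with its base pressed lightly on the knob, and leave the hammer, beaker and stone chip where they are.

Things in the scene. Friction and masses are not known exactly. Their poses are not given: they have to be found in the camera images.
- stand: Fixed grey moulded block, 48 (x) by 114 (y) by 32 mm high, with an open cavity 20 by 86 mm and 20 mm deep in its top (cavity floor 12 mm above the origin). Origin: centre of its underside. The gauge stands upright in the cavity, its y axis along the long cavity.
- gauge_grip (a point): Centre of the gauge's top tab: 12 mm thick (x), 34 mm wide (y), 112 to 156 mm above the gauge's underside, gripped across x. This point is 134 mm above the underside. The gauge is a loose upright aluminium frame with an open window, in its own y-z plane, 80 mm wide, 156 mm high, about 0.25 kg. Axes are the gauge's: z up along it, x the normal of the frame and the pointer's pivot axis.
- gauge_foot (a point): Middle of the flat underside of the gauge's base bar (80 mm along y, 14 mm along x, 12 mm high), 134 mm straight below gauge_grip along the gauge's z; same axes. Two posts 7 mm wide stand on it at y = +-36.5 mm, joined by a crossbar whose top is at 114 mm.
- stone: Fixed grey uneven stone, about 132 mm across, its lumpy shoulders up to 45 mm above its origin, with one rounded knob standing up in the middle, 30 mm wide. Origin: centre of its underside; may lie a little below the table top, so that the knob's height varies.
- knob_top (a point): Highest point of the stone's knob, which is a sphere of 15 mm radius there (sphere centre 15 mm below this point), 82 mm above the stone's origin.
- pointer (a joint): Swing of the gauge's dark steel pendulum pointer about the gauge's x axis, pivot 98 mm above the underside, rad. 0: along the gauge's centre line, down to the base; positive: tip towards the gauge's +y. It hangs plumb: leaning the gauge's top towards its +y by an angle makes it read that angle, positive. After a motion it swings for about 2 s. Range +-0.56.
- index (a joint): Angle of the dark steel index clip on the gauge's scale arc, about the same pivot and in the same sense as the pointer, rad; between 0.22 and 0.45, so on the +y side, and stiff: it stays put. The pointer is on the mark when both joints read the same.
- pointer_tip (a point): Point near the tip of the pointer, 56 mm from the pivot.
- index_gap (a point): Middle of the 8 mm gap between the two prongs of the index clip, 56 mm from the pivot.
- hammer: Bystander: small hammer lying on the table, 240 mm long, origin under its middle. Leave alone.
- beaker: Bystander: open white plastic beaker, 68 mm wide, 60 mm high, origin at its underside. Leave alone.
- chip: Bystander: loose stone chip about 60 mm wide and 32 mm high, origin at its underside. Leave alone.
Things that resemble listed ones, but are neither listed nor needed, are in the scene too. There is more than one size of the part that bears gauge_grip; the job needs the largest.

How it is judged:
By the outcome, as a careful person would: the job done as asked, in the order asked, and still so for the second after the job is handed in, while the arm keeps its last pose, push and grip.
It also fails if it takes over 45 s, if anything falls off the work surface, if the arm or the gripper's body presses on something with over 40 N, if the wrist force passes 120 N, or if a joint passes its speed limit or range.

## Working session

There is one attempt and no reset: what is moved stays moved. The work goes in short steps, Python scripts to look and compute and a tool call to move; the robot and the scene stay as the last step left them, time stands still between calls to the robot, and variables do not carry over. Pictures are saved under pics/ and viewed, and the job is handed in when it is done.

Besides the shell and the picture viewer there is one more tool, called after "Request:" as name(argument=value, ...), one argument or row to a line, values as JSON. jog_arm: Moves the arm, as the interface text tells. Its arguments: {"type":"object","properties":{"steps":{"type":"array","items":{"type":"array"}},"fingers":{"type":"number"},"grip_force":{"type":"number"}},"required":["steps"]}

```bash
mkdir -p pics; ls
python3 - <<'E'
from station import ctrl
import cv2
o=ctrl.get_obs(); print(o)
for n in ["side","top","wrist"]:
    c=ctrl.camera_info(n); print(n,c)
    cv2.imwrite(f"pics/{n}0.png",ctrl.get_image(n)[:,:,::-1])
E
```

```text
pics
{'t': 0.0, 'q': array([ 1.22298282e+00,  5.33804888e-02,  1.61431703e+00,  4.73255184e-06,
        1.47603429e+00, -1.18968181e-01]), 'dq': array([ 0.00042099, -0.00091738,  0.00097217, -0.00041091, -0.00023454,
        0.00121639]), 'effort': array([-9.09307764e-04, -3.93668675e+01, -3.70179713e+01, -8.69686505e-05,
        6.86953063e-03,  3.91529966e-06]), 'tool_pos': array([0.14166877, 0.60845062, 0.40343424]), 'tool_rot': array([-0.35862903, -3.12055153,  0.00326684]), 'contact_force': array([ 0.22795105, -0.87533782,  0.03963886]), 'wrist_torque': array([-0.04579362,  0.0175858 ,  0.01470886]), 'opening': 0.08530243189418665}
side {'K': array([[483.84078268,   0.        , 321.69316935],
       [  0.        , 483.84078268, 239.4641471 ],
       [  0.        ,   0.        ,   1.        ]]), 'camera_from_world': array([[ 0.90815145, -0.41860933, -0.00521217, -0.53935965],
       [ 0.28357562,  0.6059485 ,  0.74324376, -0.25553903],
       [-0.30797047, -0.67645594,  0.66900041, -1.20210132],
       [ 0.        ,  0.        ,  0.        ,  1.        ]])}
top {'K': array([[535.61539379,   0.        , 323.35936539],
       [  0.        , 535.61539379, 238.73162889],
       [  0.        ,   0.        ,   1.        ]]), 'camera_from_world': array([[-0.01958881, -0.99978503, -0.00679473,  0.0274632 ],
       [ 0.97481597, -0.02060873,  0.22205651, -0.59733658],
       [-0.22214881, -0.00227379,  0.97501012, -1.42663537],
       [ 0.        ,  0.        ,  0.        ,  1.        ]])}
wrist {'K': array([[372.44455121,   0.        , 321.16594085],
       [  0.        , 372.44455121, 238.88087647],
       [  0.        ,   0.        ,   1.        ]]), 'camera_from_world': array([[ 0.22610537,  0.97410113, -0.00183162, -0.62401006],
       [-0.93139734,  0.21564168, -0.29325357,  0.03963474],
       [-0.28526366,  0.06801218,  0.95603294, -0.37791641],
       [ 0.        ,  0.        ,  0.        ,  1.        ]])}
```

View pics/side0.png

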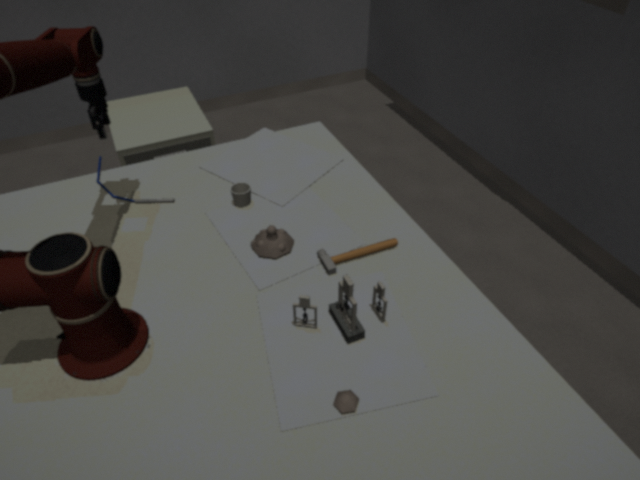

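View pics/top0.png

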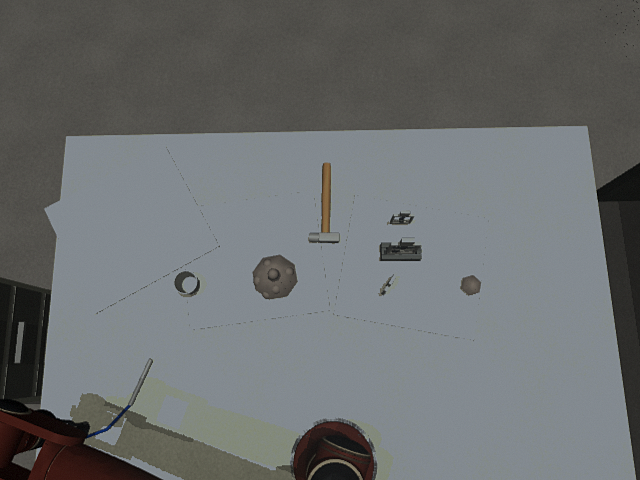

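View pics/wrist0.png

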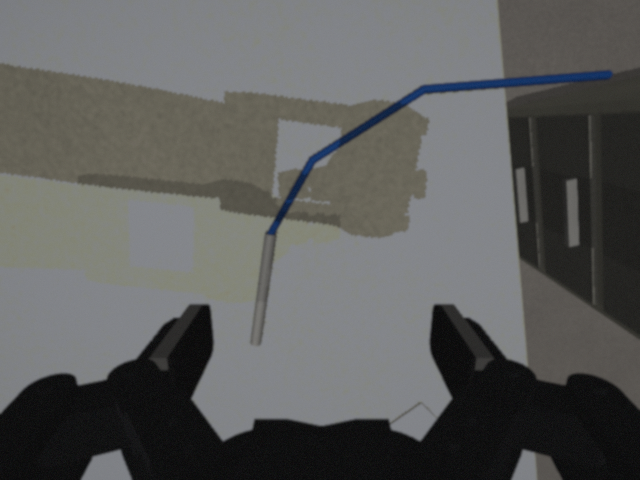

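Three gauges are visible in the side view: a small one at (305,313), one standing in the stand at (346,305), and a small one at (379,301). By the description I choose the one in the stand, and check it in a close crop.

Run:
```python
import cv2, numpy as np
s=cv2.imread("pics/side0.png")[265:350,285:400]; t=cv2.imread("pics/top0.png")[205:305,365:435]
t2=cv2.imread("pics/top0.png")[250:305,240:310]
f=lambda a,k:cv2.convertScaleAbs(cv2.resize(a,None,fx=k,fy=k,interpolation=cv2.INTER_CUBIC),alpha=1.6)
cv2.imwrite("pics/c1.png",f(s,6.9)); cv2.imwrite("pics/c2.png",f(t,6));
```

```text
(no output)
```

View pics/c1.png

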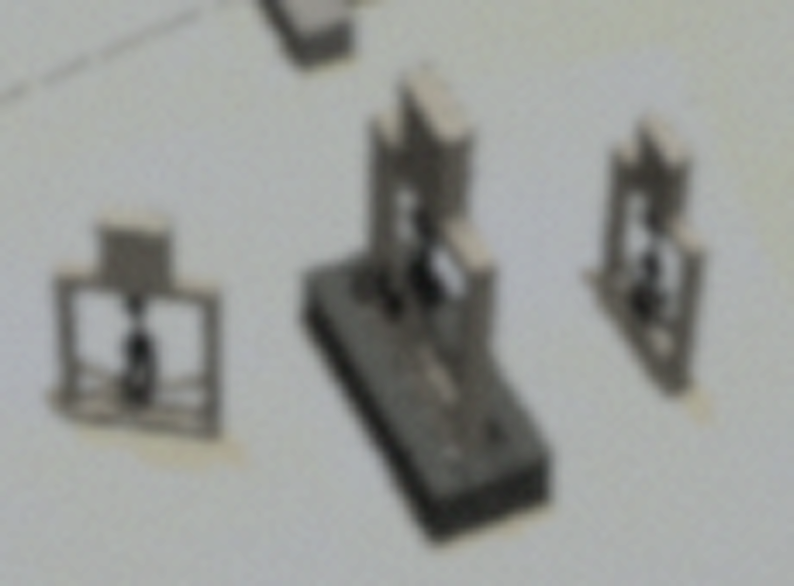

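View pics/c2.png

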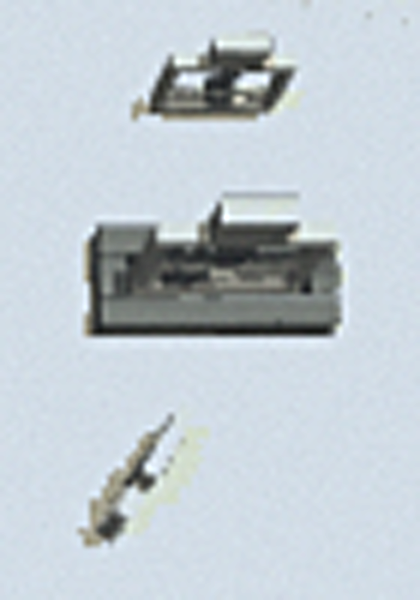

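The crop confirms it: the gauge in the stand (crop ~(420,180)) is clearly the largest, with the dark clip on the far (+y world) side of its pointer. Next, rough positions from both views.

```bash
cat > h.py <<'E'
import numpy as np, cv2
from scipy.spatial.transform import Rotation as R
def ray(c,u,v):
    K=c["K"];M=c["camera_from_world"];Rm=M[:3,:3];t=M[:3,3]
    d=np.linalg.inv(K)@np.array([u,v,1.]); d=np.array([d[0],-d[1],-d[2]])
    return -Rm.T@t, Rm.T@d/np.linalg.norm(d)
def plane(c,u,v,z):
    o,d=ray(c,u,v); return o+d*(z-o[2])/d[2]
def tri(*cs):
    A=np.zeros((3,3));b=np.zeros(3);L=[]
    for c,u,v in cs:
        o,d=ray(c,u,v);P=np.eye(3)-np.outer(d,d);A+=P;b+=P@o;L.append((o,P))
    p=np.linalg.solve(A,b); return p,[np.linalg.norm(P@(p-o)) for o,P in L]
def proj(c,p):
    q=c["camera_from_world"]@np.r_[p,1]; q=np.array([q[0],-q[1],-q[2]]); q=c["K"]@q; return q[:2]/q[2]
E
python3 - <<'E'
from h import *
from station import ctrl
T=ctrl.camera_info("top");S=ctrl.camera_info("side")
print("tab top", plane(T,365+258/6,205+205/6,.168), plane(S,285+437/6.9,265+100/6.9,.168))
print("tri",tri((T,365+258/6,205+205/6),(S,285+437/6.9,265+100/6.9)))
for c in [(95,228),(335,240),(340,330),(90,330)]: print(plane(T,365+c[0]/6,205+c[1]/6,.032))
a=cv2.imread("pics/side0.png")[215:265,240:305]; b=cv2.imread("pics/top0.png")[245:305,240:310]
f=lambda a,k:cv2.convertScaleAbs(cv2.resize(a,None,fx=k,fy=k,interpolation=cv2.INTER_CUBIC),alpha=1.6)
a=f(a,6);b=f(b,6);h=max(a.shape[0],b.shape[0]);o=np.zeros((h,a.shape[1]+b.shape[1],3),np.uint8)
o[:a.shape[0],:a.shape[1]]=a;o[:b.shape[0],a.shape[1]:]=b;cv2.imwrite("pics/c3.png",o);print(o.shape)
E
```

```text
tab top [ 0.56902238 -0.20433018  0.168     ] [ 0.56894875 -0.20442988  0.168     ]
tri (array([ 0.56902304, -0.20434121,  0.16789199]), [np.float64(2.3538562157529363e-05), np.float64(2.353856215750097e-05)])
[ 0.58987198 -0.14810247  0.032     ]
[ 0.58165254 -0.26155926  0.032     ]
[ 0.53826631 -0.26131161  0.032     ]
[ 0.54072153 -0.14361072  0.032     ]
(360, 810, 3)
```

View pics/c3.png

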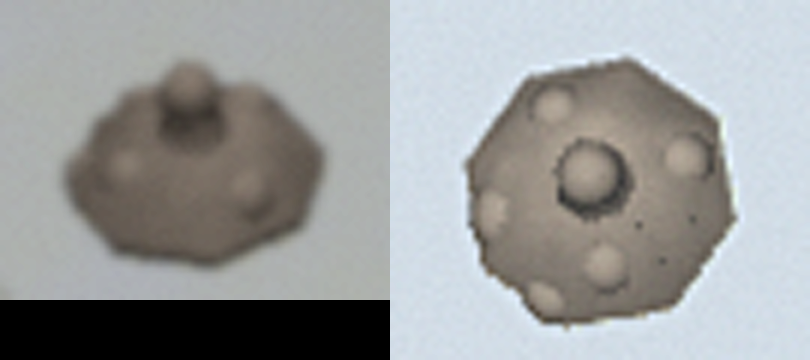

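Run:
```python
from h import *
from station import ctrl
T=ctrl.camera_info("top");S=ctrl.camera_info("side")
k=tri((T,240+203/6,245+175/6),(S,240+189/6,215+92/6)); print(k)
o=ctrl.get_obs(); Rm=R.from_rotvec(o["tool_rot"]).as_matrix(); print(Rm)
W=ctrl.camera_info("wrist")["camera_from_world"]
c=-W[:3,:3].T@W[:3,3]; print("wristcam in tool",Rm.T@(c-o["tool_pos"]), Rm.T@W[:3,:3].T)
```

```text
(array([0.50225103, 0.15373789, 0.06259335]), [np.float64(0.0007530415541699183), np.float64(0.0007530415541699423)])
[[-9.73939522e-01  2.26807099e-01 -5.89439024e-04]
 [ 2.26807734e-01  9.73938459e-01 -1.45922445e-03]
 [ 2.43114870e-04 -1.55488569e-03 -9.99998762e-01]]
wristcam in tool [ 7.33276609e-02 -6.19008437e-05  3.18324033e-02] [[ 7.20753895e-04  9.55953618e-01  2.93516882e-01]
 [ 9.99999740e-01 -6.94595211e-04 -1.93354815e-04]
 [ 1.90371853e-05  2.93516945e-01 -9.55953870e-01]]
```

```bash
cat >> h.py <<'E'
def rows(o,target,Rt,n):
    """plan n rows from pose o to target pos/rot; prints rounded rows (cm, deg)"""
    p=np.array(o["tool_pos"]);r=R.from_rotvec(o["tool_rot"])
    tot=(r.inv()*Rt).as_rotvec(); dw=(np.array(target)-p)/n
    out=[];rr=r
    for k in range(n):
        sh=rr.inv().apply(dw)*100; tr=np.degrees(tot/n)
        out.append([[round(float(x),2) for x in sh],[round(float(x),2) for x in tr]])
        rr=rr*R.from_rotvec(tot/n)
    print(out); print("left",(np.array(target)-p)*1000, np.degrees(tot))
def Rdown(phi,th=0):
    """tool x heading phi deg, z down, then lean th about tool y (neg)"""
    f=np.radians(phi);x=np.array([np.cos(f),np.sin(f),0]);z=np.array([0,0,-1.])
    return R.from_matrix(np.c_[x,np.cross(z,x),z])*R.from_rotvec([0,-th,0])
E
python3 - <<'E'
from h import *
from station import ctrl
rows(ctrl.get_obs(),[.502,.154,.40],Rdown(90),13)
E
```

```text
[[[-3.49, -2.78, 0.03], [-0.01, 0.0, 5.91]], [[-3.76, -2.4, 0.03], [-0.01, 0.0, 5.91]], [[-3.99, -2.0, 0.03], [-0.01, 0.0, 5.91]], [[-4.17, -1.58, 0.03], [-0.01, 0.0, 5.91]], [[-4.31, -1.14, 0.03], [-0.01, 0.0, 5.91]], [[-4.41, -0.69, 0.03], [-0.01, 0.0, 5.91]], [[-4.46, -0.23, 0.03], [-0.01, 0.0, 5.91]], [[-4.46, 0.23, 0.03], [-0.01, 0.0, 5.91]], [[-4.41, 0.69, 0.03], [-0.01, 0.0, 5.91]], [[-4.31, 1.14, 0.03], [-0.01, 0.0, 5.91]], [[-4.17, 1.57, 0.03], [-0.01, 0.0, 5.91]], [[-3.99, 2.0, 0.03], [-0.01, 0.0, 5.91]], [[-3.76, 2.4, 0.03], [-0.01, 0.0, 5.91]]]
left [ 360.33417936 -454.52016952   -3.74882757] [-8.46453555e-02  4.80048693e-02  7.68907913e+01]
```

Request:
jog_arm(
  steps=[
    [[-3.5, -2.8, 0], [0, 0, 5.9]],
    [[-3.8, -2.4, 0], [0, 0, 5.9]],
    [[-4, -2, 0], [0, 0, 5.9]],
    [[-4.2, -1.6, 0], [0, 0, 5.9]],
    [[-4.3, -1.1, 0], [0, 0, 5.9]],
    [[-4.4, -0.7, 0], [0, 0, 5.9]],
    [[-4.5, -0.2, 0], [0, 0, 5.9]],
    [[-4.5, 0.2, 0], [0, 0, 5.9]],
  ],
  fingers=0.2,
)

```text
t: 0.95
tool_pos: [0.365, 0.3186, 0.4003]
tool_rot: [-1.608, -2.699, 0.008]
contact_force: [-0.1, 0.9, 0.0]
opening: 0.0514
```

Run:
```python
from h import *
from station import ctrl
rows(ctrl.get_obs(),[.502,.154,.40],Rdown(90),6)
```

```text
[[[-3.5, 0.7, 0.01], [-0.04, 0.03, 4.74]], [[-3.43, 0.99, 0.01], [-0.04, 0.03, 4.74]], [[-3.34, 1.27, 0.01], [-0.04, 0.03, 4.74]], [[-3.22, 1.54, 0.01], [-0.04, 0.03, 4.74]], [[-3.08, 1.8, 0.01], [-0.04, 0.03, 4.74]], [[-2.92, 2.05, 0.01], [-0.04, 0.03, 4.74]]]
left [ 137.02809945 -164.56166028   -0.32851555] [-0.2121945   0.200677   28.43202706]
```

Request:
jog_arm(
  steps=[
    [[-3.5, 0.7, 0], [0, 0, 4.7]],
    [[-3.4, 1, 0], [0, 0, 4.7]],
    [[-3.3, 1.3, 0], [0, 0, 4.7]],
    [[-3.2, 1.5, 0], [0, 0, 4.7]],
    [[-3.1, 1.8, 0], [0, 0, 4.7]],
    [[-2.9, 2, 0], [0, 0, 4.7]],
    [[0, 0, 0], [0, 0, 0]],
    [[0, 0, 0], [0, 0, 0]],
  ],
)

```text
t: 1.75
tool_pos: [0.5054, 0.1408, 0.3984]
tool_rot: [2.251, 2.191, -0.011]
contact_force: [-0.1, 0.3, 0.5]
opening: 0.0511
```

Run:
```python
from h import *
from station import ctrl
import pickle
o=ctrl.get_obs();c=ctrl.camera_info("wrist");im=ctrl.get_image("wrist")[:,:,::-1]
cv2.imwrite("pics/w1.png",im);pickle.dump((o,c),open("w1.pkl","wb"))
print(o["tool_pos"],o["t"],proj(c,[.502,.154,.063]))
rows(o,[.569,-.204,.40],Rdown(90),9)
```

```text
[0.50537543 0.14082556 0.39842687] 1.75 [316.61952454 200.24954212]
[[[-3.81, 0.81, -0.0], [-0.03, 0.03, -0.17]], [[-3.81, 0.8, -0.0], [-0.03, 0.03, -0.17]], [[-3.82, 0.79, -0.01], [-0.03, 0.03, -0.17]], [[-3.82, 0.77, -0.01], [-0.03, 0.03, -0.17]], [[-3.82, 0.76, -0.01], [-0.03, 0.03, -0.17]], [[-3.82, 0.75, -0.01], [-0.03, 0.03, -0.17]], [[-3.82, 0.74, -0.01], [-0.03, 0.03, -0.17]], [[-3.83, 0.73, -0.01], [-0.03, 0.03, -0.17]], [[-3.83, 0.72, -0.02], [-0.03, 0.03, -0.17]]]
left [  63.62456856 -344.82555979    1.57312689] [-0.26412767  0.28285139 -1.5274273 ]
```

View pics/w1.png

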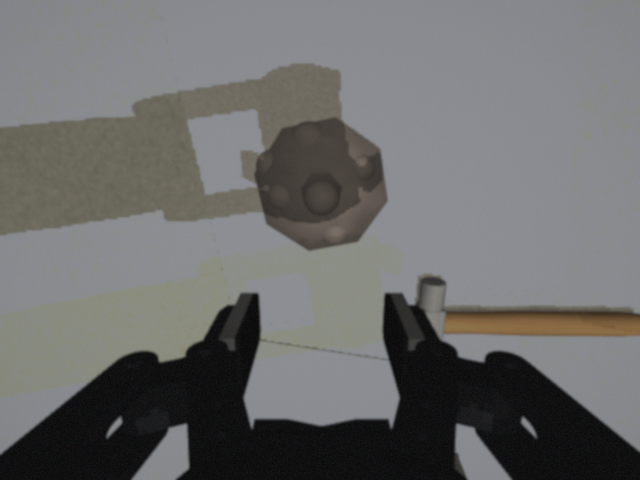

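Run:
```python
from h import *
im=cv2.imread("pics/w1.png")[160:230,285:360]
cv2.imwrite("pics/w1c.png",cv2.convertScaleAbs(cv2.resize(im,None,fx=8,fy=8,interpolation=cv2.INTER_CUBIC),alpha=3))
```

```text
(no output)
```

View pics/w1c.png

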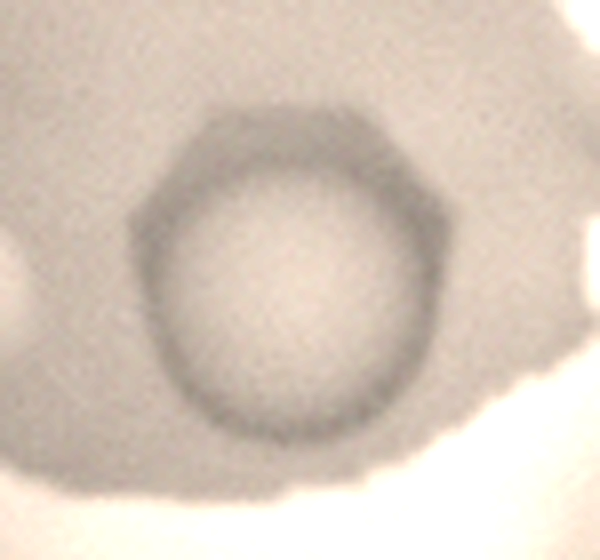

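Request:
jog_arm(
  steps=[
    [[-3.8, 0.8, 0], [0, 0, -0.2]],
    [[-3.8, 0.8, 0], [0, 0, -0.2]],
    [[-3.8, 0.8, 0], [0, 0, -0.2]],
    [[-3.8, 0.8, 0], [0, 0, -0.2]],
    [[-3.8, 0.8, 0], [0, 0, -0.2]],
    [[-3.8, 0.7, 0], [0, 0, -0.2]],
    [[-1, 0.2, 0], [0, 0, -0.2]],
    [[0, 0, 0], [0, 0, 0]],
  ],
)

```text
t: 2.6
tool_pos: [0.5507, -0.0943, 0.3986]
tool_rot: [-2.194, -2.246, 0.007]
contact_force: [-0.0, 0.3, 0.6]
opening: 0.0514
```

Run:
```python
from h import *
from station import ctrl
import pickle
o=ctrl.get_obs();c=ctrl.camera_info("wrist");im=ctrl.get_image("wrist")[:,:,::-1]
cv2.imwrite("pics/w2.png",im);pickle.dump((o,c),open("w2.pkl","wb"))
print(o["tool_pos"],o["t"],proj(c,[.569,-.2043,.168]))
```

```text
[ 0.55067124 -0.09428079  0.39856868] 2.6 [344.48173212 418.75870692]
```

View pics/w2.png

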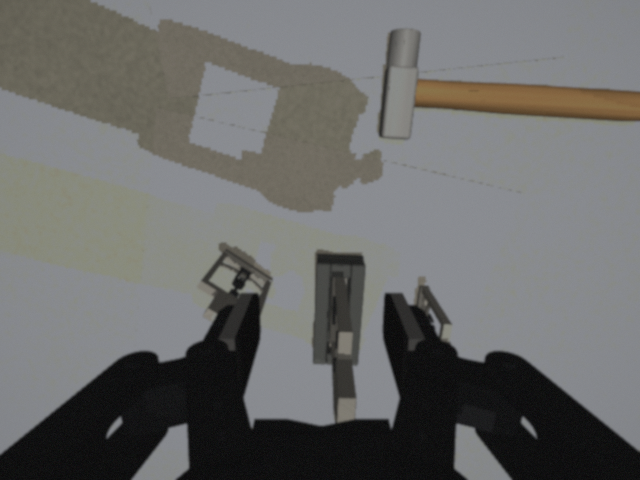

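Run:
```python
from h import *
import pickle
from station import ctrl
T=ctrl.camera_info("top");S=ctrl.camera_info("side")
o,c=pickle.load(open("w1.pkl","rb"))
w=(c,321.75,197.3)
print(plane(c,321.75,197.3,.0626))
print(tri((T,240+203/6,245+175/6),(S,240+189/6,215+92/6),w));print(tri((T,240+203/6,245+175/6),w));print(tri((S,240+189/6,215+92/6),w))
im=cv2.imread("pics/w2.png")[240:430,290:400]
cv2.imwrite("pics/w2c.png",cv2.convertScaleAbs(cv2.resize(im,None,fx=3.15,fy=3.15,interpolation=cv2.INTER_CUBIC),alpha=1.8))
print(cv2.imread("pics/w2c.png").shape)
```

```text
[0.50629737 0.15628199 0.0626    ]
(array([0.5039644 , 0.15525231, 0.06015492]), [np.float64(0.002335291597443019), np.float64(0.0008641048933929892), np.float64(0.0023777201817980044)])
(array([0.5049417 , 0.1544398 , 0.04916903]), [np.float64(0.0014594937570940947), np.float64(0.0014594937570941685)])
(array([0.50506022, 0.15614646, 0.06020005]), [np.float64(0.001261727373584126), np.float64(0.001261727373584082)])
(598, 346, 3)
```

View pics/w2c.png

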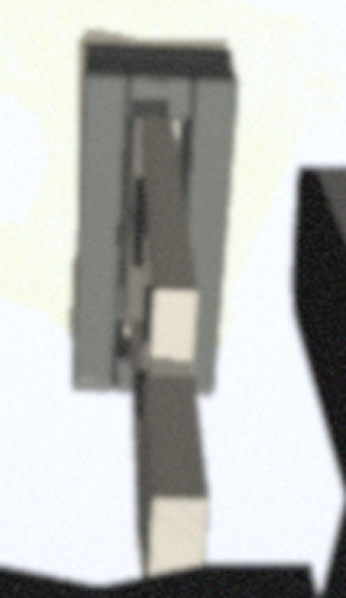

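Run:
```python
from h import *
import pickle
o,c=pickle.load(open("w2.pkl","rb"))
P=lambda x,y,z:plane(c,290+x/3.15,240+y/3.15,z)
q=[P(85,75,.032),P(237,78,.032),P(212,390,.032),P(75,388,.032)]
for a in q: print(a)
print("len",np.linalg.norm(q[0]-q[3]),np.linalg.norm(q[1]-q[2]),"w",np.linalg.norm(q[0]-q[1]),np.linalg.norm(q[2]-q[3]))
for a,b in((q[3],q[0]),(q[2],q[1])): d=a-b; print("ang",np.degrees(np.arctan2(-d[1],-d[0])))
print("ctr",sum(q)/4)
print("tab +y edge",P(150,497,.168),P(207,497,.168)); print("crossbar end",P(152,290,.126),P(197,290,.126))
print(np.degrees(np.arctan2(*R.from_rotvec(o["tool_rot"]).as_matrix()[[1,0],0])))
rows(o,[.569,-.204,.40],Rdown(90),3)
```

```text
[ 0.54781823 -0.14840415  0.032     ]
[ 0.59416689 -0.14820885  0.032     ]
[ 0.59236313 -0.25933351  0.032     ]
[ 0.54676751 -0.25977158  0.032     ]
len 0.111372382397622 0.11113929719512096 w 0.04634907243870559 0.04559772560493269
ang 89.45944949621003
ang 89.07006755579405
ctr [ 0.57027894 -0.20392952  0.032     ]
tab +y edge [ 0.56389355 -0.18785501  0.168     ] [ 0.57551149 -0.18753936  0.168     ]
crossbar end [ 0.56513588 -0.16535852  0.126     ] [ 0.57559291 -0.16508455  0.126     ]
91.32082775259782
[[[-3.67, 0.53, -0.04], [-0.09, 0.04, 0.44]], [[-3.67, 0.55, -0.04], [-0.09, 0.04, 0.44]], [[-3.66, 0.58, -0.05], [-0.09, 0.04, 0.44]]]
left [  18.32875768 -109.71921361    1.43131898] [-0.26177056  0.11055769  1.32057823]
```

Request:
jog_arm(
  steps=[
    [[-3.7, 0.5, 0], [0, 0, 0.4]],
    [[-3.7, 0.6, 0], [-0.1, 0, 0.4]],
    [[-2.4, 0.5, 2], [-0.1, 0.1, 0.4]],
    [[-1.2, 0.3, 1.5], [-0.1, 0, 0]],
    [[0, 0, 0], [0, 0, 0]],
  ],
)

```text
t: 3.15
tool_pos: [0.573, -0.196, 0.3633]
tool_rot: [-2.203, -2.24, -0.006]
contact_force: [0.1, 0.4, 0.1]
opening: 0.051
```

Run:
```python
from h import *
from station import ctrl
import pickle
o=ctrl.get_obs();c=ctrl.camera_info("wrist");im=ctrl.get_image("wrist")[:,:,::-1]
cv2.imwrite("pics/w3.png",im);pickle.dump((o,c),open("w3.pkl","wb"))
cv2.imwrite("pics/w3c.png",cv2.convertScaleAbs(cv2.resize(im[200:440,230:420],None,fx=2.5,fy=2.5,interpolation=cv2.INTER_CUBIC),alpha=1.8))
print(o["tool_pos"],o["t"],proj(c,[.5695,-.2045,.168]),o["contact_force"])
rows(o,[.5695,-.2045,.301],Rdown(90),5)
```

```text
[ 0.57302735 -0.19602183  0.363335  ] 3.15 [309.46835749 304.31043541] [0.11690954 0.43409736 0.11988919]
[[[-0.17, -0.08, 1.25], [0.03, -0.03, 0.19]], [[-0.17, -0.08, 1.25], [0.03, -0.03, 0.19]], [[-0.17, -0.07, 1.25], [0.03, -0.03, 0.19]], [[-0.17, -0.07, 1.25], [0.03, -0.03, 0.19]], [[-0.17, -0.07, 1.25], [0.03, -0.03, 0.19]]]
left [ -3.52734755  -8.47816563 -62.33499723] [ 0.15746349 -0.16919457  0.96114802]
```

View pics/w3c.png

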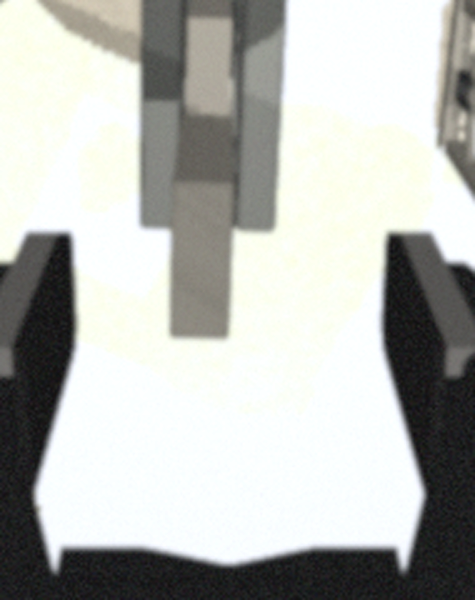

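Request:
jog_arm(
  steps=[
    [[-0.4, -0.2, 1.2], [0, 0, 0.3]],
    [[-0.4, -0.15, 1.3], [0, 0, 0.3]],
    [[0, 0, 1.3], [0, 0, 0.3]],
    [[0, 0, 1.2], [0, 0, 0]],
    [[0, 0, 1.1], [0, 0, 0]],
    [[0, 0, 0], [0, 0, 0]],
  ],
)

```text
t: 3.8
tool_pos: [0.5696, -0.1991, 0.299]
tool_rot: [2.215, 2.228, 0.009]
contact_force: [-0.7, -0.0, 0.1]
opening: 0.0514
```

Run:
```python
from h import *
from station import ctrl
o=ctrl.get_obs();im=ctrl.get_image("wrist")[:,:,::-1]
cv2.imwrite("pics/w4.png",im)
print(o["t"],o["contact_force"]);rows(o,[.5695,-.2045,.301],Rdown(90),1)
```

```text
3.8 [-0.66717993 -0.04749954  0.11030764]
[[[-0.54, -0.01, -0.2], [0.23, -0.23, 0.33]]]
left [-0.11797002 -5.44940178  1.98761561] [ 0.23333464 -0.23190681  0.33322499]
```

View pics/w4.png

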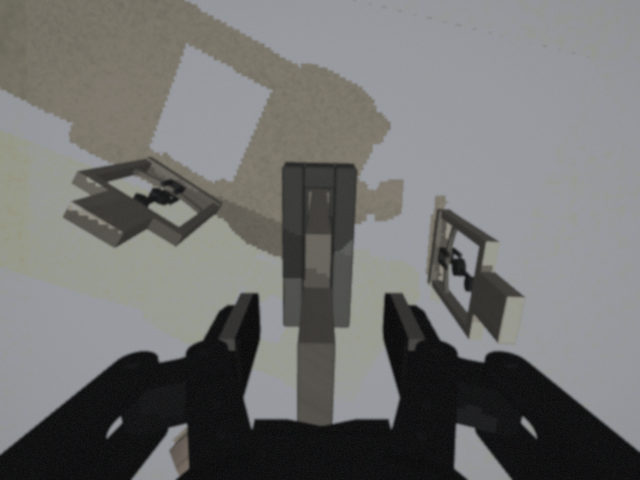

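Request:
jog_arm(
  steps=[
    [[-0.55, -0.1, -0.2], [0.2, -0.2, 0.3]],
    [[0, 0, 0], [0, 0, 0]],
  ],
)

```text
t: 4.05
tool_pos: [0.5692, -0.2053, 0.3029]
tool_rot: [2.219, 2.22, 0.002]
contact_force: [-0.5, 0.2, 0.1]
opening: 0.0511
```

Request:
jog_arm(
  steps=[
    [[0, 0, 0], [0, 0, 0]],
    [[0, 0, 0], [0, 0, 0]],
    [[0, 0, 0], [0, 0, 0]],
    [[0, 0, 0], [0, 0, 0]],
    [[0, 0, 0], [0, 0, 0]],
    [[0, 0, 0], [0, 0, 0]],
  ],
  fingers=-1,
  grip_force=60,
)

```text
t: 4.65
tool_pos: [0.5696, -0.2058, 0.3048]
tool_rot: [2.218, 2.217, 0.003]
contact_force: [0.1, -0.4, -0.1]
opening: 0.0111
```

Run:
```python
from h import *
from station import ctrl
o=ctrl.get_obs();print(o)
rows(o,[.5695,-.2045,.401],Rdown(90),4)
```

```text
{'t': 4.65, 'q': array([-4.69578654e-01,  8.64263651e-02,  1.74895390e+00,  9.87442431e-05,
        1.30020317e+00, -4.69466469e-01]), 'dq': array([ 1.42710219e-03, -1.37088791e-03,  4.04155400e-04, -9.49884862e-04,
       -3.92580561e-04,  1.89637830e-05]), 'effort': array([ 7.55071803e-02, -3.89624584e+01, -3.51397669e+01,  6.26857881e-02,
        2.86989707e-03, -1.44679035e-02]), 'tool_pos': array([ 0.56961181, -0.20582385,  0.30484708]), 'tool_rot': array([2.21757572, 2.21726907, 0.00306893]), 'contact_force': array([ 0.07895286, -0.39253359, -0.08755336]), 'wrist_torque': array([-0.0553233 ,  0.00467989, -0.03363072]), 'opening': 0.01107813144175031}
[[[0.03, 0.01, -2.4], [0.08, 0.04, -0.0]], [[0.03, 0.01, -2.4], [0.08, 0.04, -0.0]], [[0.03, 0.0, -2.4], [0.08, 0.04, -0.0]], [[0.03, 0.0, -2.4], [0.08, 0.04, -0.0]]]
left [-0.11181469  1.32385446 96.15291922] [ 0.30951239  0.15091748 -0.00792364]
```

Request:
jog_arm(
  steps=[
    [[0, 0, -1], [0, 0, 0]],
    [[0, 0, -2], [0, 0, 0]],
    [[0, 0, -2.5], [0, 0, 0]],
    [[0, 0, -2.5], [0, 0, 0]],
    [[0, 0, -2.5], [0, 0, 0]],
    [[0, 0, -1.5], [0, 0, 0]],
    [[0, 0, 0], [0, 0, 0]],
  ],
)

```text
t: 5.35
tool_pos: [0.5681, -0.2049, 0.4279]
tool_rot: [-2.22, -2.221, 0.0]
contact_force: [0.6, -0.3, -2.4]
opening: 0.0114
```

Run:
```python
from h import *
from station import ctrl
o=ctrl.get_obs();print(o["t"],o["contact_force"],o["wrist_torque"],o["opening"])
cv2.imwrite("pics/s5.png",cv2.convertScaleAbs(cv2.resize(ctrl.get_image("side")[180:360,250:440,::-1],None,fx=3.3,fy=3.3,interpolation=cv2.INTER_CUBIC),alpha=1.6))
rows(o,[.504,.155,.42],Rdown(90),10)
```

```text
5.35 [ 0.63815265 -0.3370224  -2.43274997] [-0.04245988  0.00688514  0.00734691] 0.011429420258802064
[[[3.6, -0.64, 0.08], [-0.01, -0.01, 0.0]], [[3.6, -0.64, 0.08], [-0.01, -0.01, 0.0]], [[3.6, -0.64, 0.08], [-0.01, -0.01, 0.0]], [[3.6, -0.64, 0.08], [-0.01, -0.01, 0.0]], [[3.6, -0.64, 0.08], [-0.01, -0.01, 0.0]], [[3.6, -0.64, 0.08], [-0.01, -0.01, 0.0]], [[3.6, -0.64, 0.08], [-0.01, -0.01, 0.0]], [[3.6, -0.64, 0.08], [-0.01, -0.01, 0.0]], [[3.6, -0.64, 0.08], [-0.01, -0.01, 0.0]], [[3.6, -0.64, 0.08], [-0.01, -0.01, 0.0]]]
left [-64.07779004 359.86010339  -7.89993388] [-0.06189591 -0.05408653  0.00750407]
```

View pics/s5.png

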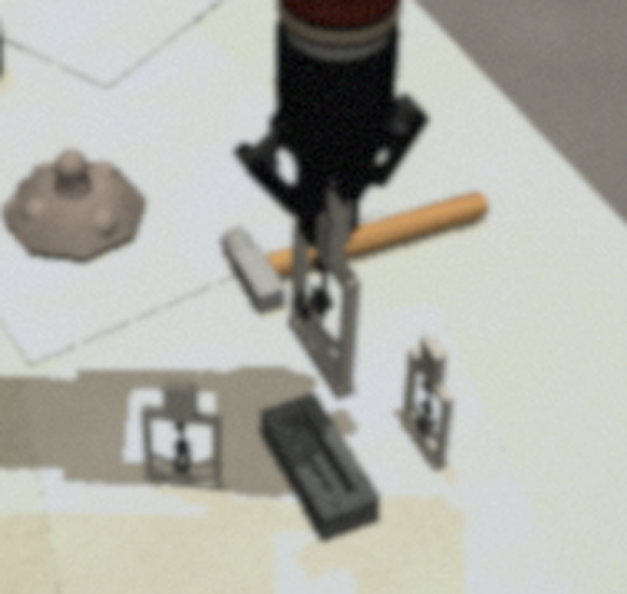

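Request:
jog_arm(
  steps=[
    [[3, -0.5, 0], [0, 0, 0]],
    [[4.5, -0.8, 0], [0, 0, 0]],
    [[4.5, -0.8, 0], [0, 0, 0]],
    [[4.5, -0.8, 0], [0, 0, 0]],
    [[4.5, -0.8, 0], [0, 0, 0]],
    [[4.5, -0.8, 0], [0, 0, 0]],
    [[4.5, -0.8, 0], [0, 0, 0]],
    [[3, -0.5, 0], [0, 0, 0]],
  ],
)

```text
t: 6.2
tool_pos: [0.5063, 0.1328, 0.4117]
tool_rot: [-2.218, -2.196, 0.022]
contact_force: [0.7, -0.3, -2.1]
opening: 0.0114
```

Run:
```python
from h import *
from station import ctrl
o=ctrl.get_obs();print(o["t"],o["contact_force"],o["wrist_torque"],o["opening"])
rows(o,[.504,.155,.385],Rdown(90),5)
```

```text
6.2 [ 0.73808454 -0.3131604  -2.05749143] [ 0.04244331 -0.01649733  0.05936031] 0.011400390699025941
[[[0.44, -0.04, 0.54], [-0.28, -0.05, -0.11]], [[0.44, -0.04, 0.54], [-0.28, -0.05, -0.11]], [[0.44, -0.04, 0.54], [-0.28, -0.05, -0.11]], [[0.44, -0.04, 0.54], [-0.28, -0.05, -0.11]], [[0.44, -0.04, 0.53], [-0.28, -0.05, -0.11]]]
left [ -2.33563545  22.22438216 -26.70452754] [-1.41234379 -0.25906611 -0.5641234 ]
```

Request:
jog_arm(
  steps=[
    [[0.9, -0.1, 0.6], [-0.5, 0, -0.1]],
    [[0.8, -0.1, 0.6], [-0.4, 0, -0.2]],
    [[0.4, 0, 0.6], [-0.4, -0.1, -0.2]],
    [[0, 0, 0.3], [0, 0, 0]],
    [[0, 0, 0], [0, 0, 0]],
    [[0, 0, 0], [0, 0, 0]],
  ],
)

```text
t: 6.8
tool_pos: [0.5027, 0.1551, 0.3823]
tool_rot: [-2.215, -2.218, 0.013]
contact_force: [0.3, -0.5, -2.6]
opening: 0.0114
```

```bash
cat > look.py <<'E'
from h import *
from station import ctrl
import sys
def big(a,k): return cv2.convertScaleAbs(cv2.resize(a,None,fx=k,fy=k,interpolation=cv2.INTER_CUBIC),alpha=1.8)
def look(n):
    o=ctrl.get_obs();print(o["t"],o["tool_pos"],o["contact_force"],o["wrist_torque"],o["opening"])
    s=ctrl.get_image("side")[:,:,::-1];t=ctrl.get_image("top")[:,:,::-1]
    cv2.imwrite(f"pics/s{n}.png",s);cv2.imwrite(f"pics/t{n}.png",t)
    a=big(s[175:265,230:320],4.4);b=big(t[235:325,230:320],4.4);cv2.imwrite(f"pics/st{n}.png",np.hstack([a,b]))
    return o
E
python3 - <<'E'
from look import *
o=look(6); rows(o,[.505,.155,.385],Rdown(90),1)
E
```

```text
6.8 [0.50266363 0.15513211 0.38225952] [ 0.30686689 -0.46255804 -2.55874243] [-0.00248173 -0.03441568  0.01813411] 0.011382534874095318
[[[-0.01, 0.23, -0.28], [-0.63, 0.02, 0.08]]]
left [ 2.33637241 -0.13211392  2.74047652] [-0.6263704   0.02063772  0.0809781 ]
```

View pics/st6.png

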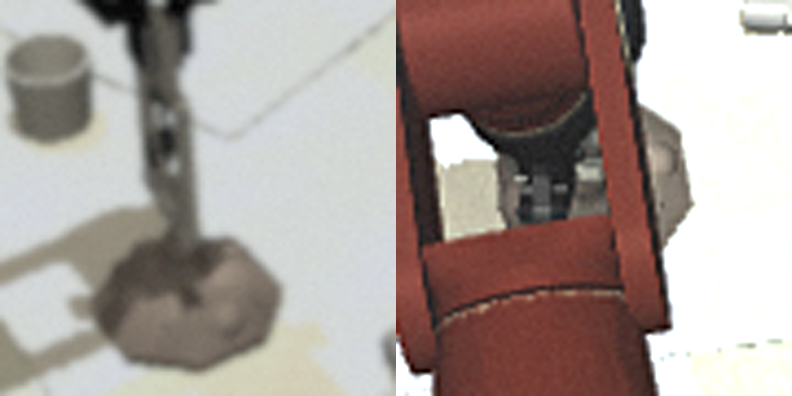

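Run:
```python
from look import *
w=ctrl.get_image("wrist")[:,:,::-1];cv2.imwrite("pics/w6.png",w)
a=cv2.imread("pics/s6.png")[190:255,250:300]
A=big(a,8);B=big(w[130:420,230:420],1.79)
h=max(A.shape[0],B.shape[0]);A=cv2.copyMakeBorder(A,0,h-A.shape[0],0,0,0);B=cv2.copyMakeBorder(B,0,h-B.shape[0],0,0,0)
cv2.imwrite("pics/z6.png",np.hstack([A,B]));print(A.shape,B.shape)
```

```text
(520, 400, 3) (520, 340, 3)
```

View pics/z6.png

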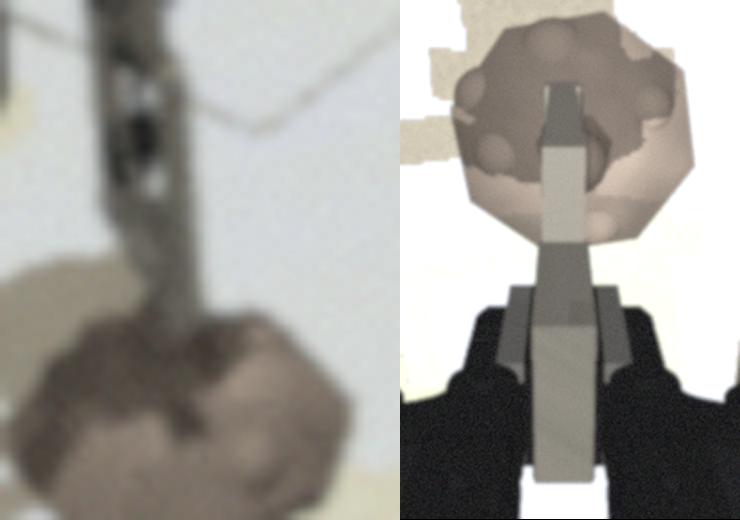

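Run:
```python
from look import *
c=ctrl.camera_info("wrist");o=ctrl.get_obs();Rm=R.from_rotvec(o["tool_rot"]);p=o["tool_pos"]
zt=p[2]-.1368
for u,v in [(230+135/1.79,311.6),(230+195/1.79,311.6),(230+135/1.79,399.3),(230+192/1.79,399.3)]:
    print("tab corner in tool mm",Rm.inv().apply(plane(c,u,v,zt)-p)*1000)
w=cv2.imread("pics/w6.png")[165:250,285:360];cv2.imwrite("pics/z6b.png",big(w,7))
for k in ([.505,.1553,.061],[.5063,.1563,.0626]): print(proj(c,k), (proj(c,k)-[285,165])*7)
```

```text
tab corner in tool mm [ 18.292648    -3.49868482 136.84151562]
tab corner in tool mm [ 18.35294081   7.01298399 136.73684919]
tab corner in tool mm [-14.86707381  -3.88560221 136.84555414]
tab corner in tool mm [-14.77296856   6.93115626 136.7378497 ]
[326.11316683 221.6964378 ] [287.79216779 396.87506461]
[327.75658524 220.98821331] [299.29609669 391.91749318]
```

View pics/z6b.png

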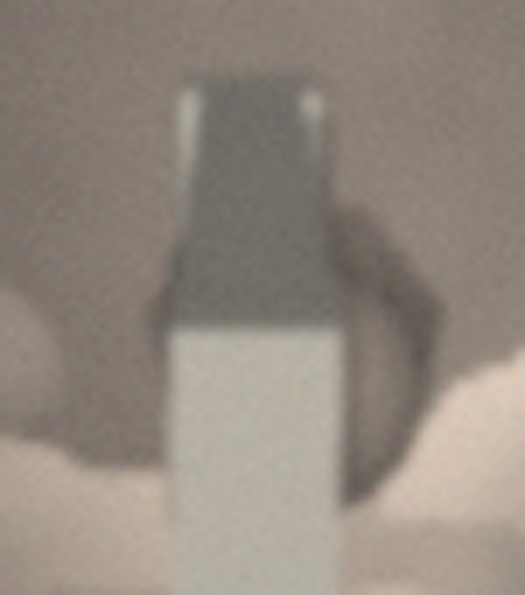

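Request:
jog_arm(
  steps=[
    [[-0.1, 0.2, -0.1], [-0.6, 0, 0.1]],
    [[0, 0, 0], [0, 0, 0]],
    [[0, 0, 0], [0, 0, 0]],
  ],
)

```text
t: 7.25
tool_pos: [0.5053, 0.1537, 0.3851]
tool_rot: [2.221, 2.218, 0.004]
contact_force: [0.6, 0.1, -2.6]
opening: 0.0111
```

Run:
```python
from look import *
o=ctrl.get_obs();c=ctrl.camera_info("wrist");w=ctrl.get_image("wrist")[:,:,::-1];cv2.imwrite("pics/w7.png",w)
cv2.imwrite("pics/z7.png",big(w[165:250,285:360],7))
Rm=R.from_rotvec(o["tool_rot"]).as_matrix();W=c["camera_from_world"];print(Rm.T@(-W[:3,:3].T@W[:3,3]-o["tool_pos"]))
print(o["t"],o["tool_pos"],o["contact_force"],o["wrist_torque"]);rows(o,[.5045,.1537,.3755],Rdown(90),1)
```

```text
[0.07435161 0.00131671 0.03183048]
7.25 [0.5053121  0.15372189 0.38513406] [ 0.58147319  0.06709897 -2.60790879] [-0.01388061 -0.0241807   0.02706368]
[[[-0.0, -0.08, 0.96], [0.2, -0.01, -0.07]]]
left [-0.81209623 -0.0218882  -9.63406166] [ 0.20449171 -0.0130897  -0.07453368]
```

View pics/z7.png

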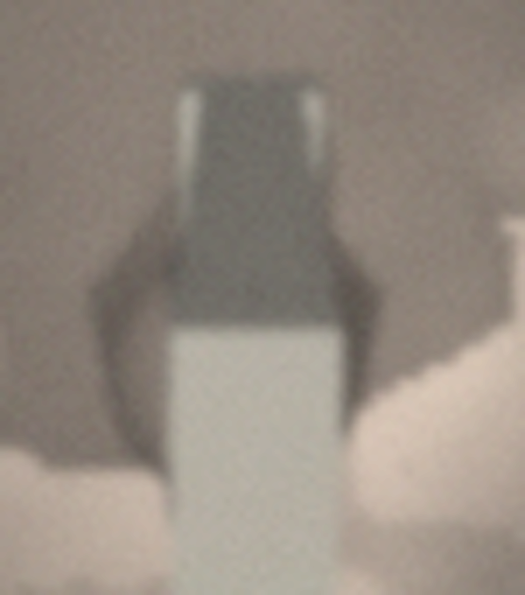

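Run:
```python
from look import *
c=ctrl.camera_info("wrist");o=ctrl.get_obs();Rm=R.from_rotvec(o["tool_rot"]);p=o["tool_pos"]
print("knob rel tool mm",Rm.inv().apply(plane(c,319,215.6,.0615)-p)*1000, Rm.inv().apply(plane(c,319,215.6,.0635)-p)*1000)
w=cv2.imread("pics/w7.png");cv2.imwrite("pics/z7b.png",big(w[200:420,270:375],2.7))
# base +y end: top edge
print("base far edge", Rm.inv().apply(plane(c,285+255/7,165+80/7,p[2]-.2928+.0)-p)*1000,Rm.inv().apply(plane(c,285+255/7,165+80/7,p[2]-.2928+.012)-p)*1000)
```

```text
knob rel tool mm [ 4.49993276e+00 -1.97853716e-01  3.23680320e+02] [ 4.97860419e+00 -1.87522955e-01  3.21680433e+02]
base far edge [ 39.91479301   1.68104243 292.81553118] [ 41.49846606   1.66398238 280.81567733]
```

View pics/z7b.png

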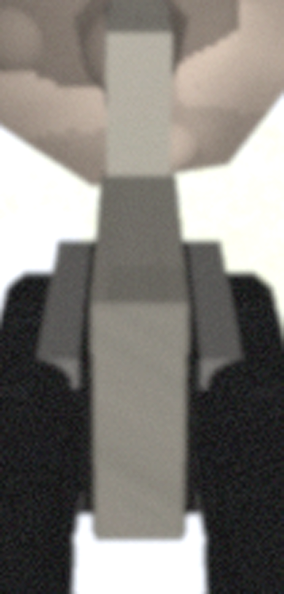

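Request:
jog_arm(
  steps=[
    [[0.1, -0.1, 0.4], [0.2, 0, 0]],
    [[0.05, 0, 0.4], [0, 0, 0]],
    [[0, 0, 0.1], [0, 0, 0]],
    [[0, 0, 0], [0, 0, 0]],
  ],
)

```text
t: 7.7
tool_pos: [0.5041, 0.1556, 0.3753]
tool_rot: [-2.222, -2.22, 0.0]
contact_force: [0.7, -0.7, -2.1]
opening: 0.0112
```

Run:
```python
from look import *
o=ctrl.get_obs();c=ctrl.camera_info("wrist");w=ctrl.get_image("wrist")[:,:,::-1];cv2.imwrite("pics/w8.png",w)
cv2.imwrite("pics/z8.png",big(w[165:250,285:360],7))
s=ctrl.get_image("side")[:,:,::-1];cv2.imwrite("pics/s8.png",s);cv2.imwrite("pics/s8c.png",big(s[185:260,245:305],8))
S=ctrl.camera_info("side")
print(o["t"],o["tool_pos"],o["contact_force"],o["wrist_torque"]);rows(o,[.5045,.155,.3705],Rdown(90),1)
p=o["tool_pos"]; 
for dy in(-40,0,40): print((proj(S,p+[0,.001+dy/1000,-.2928])-[245,185])*8)
print((proj(S,[.5045,.1555,.0615])-[245,185])*8)
```

```text
7.7 [0.50409553 0.15558292 0.37525082] [ 0.69322945 -0.72439952 -2.14724777] [-0.00391047 -0.07614737 -0.04668563]
[[[-0.06, 0.04, 0.48], [-0.02, -0.01, -0.04]]]
left [ 0.40446598 -0.58292482 -4.75082059] [-0.02060011 -0.01182459 -0.04458263]
[246.95551419 381.5236856 ]
[207.97161141 315.93777277]
[170.45769093 252.82493533]
[214.3289925  360.94264954]
```

View pics/z8.png

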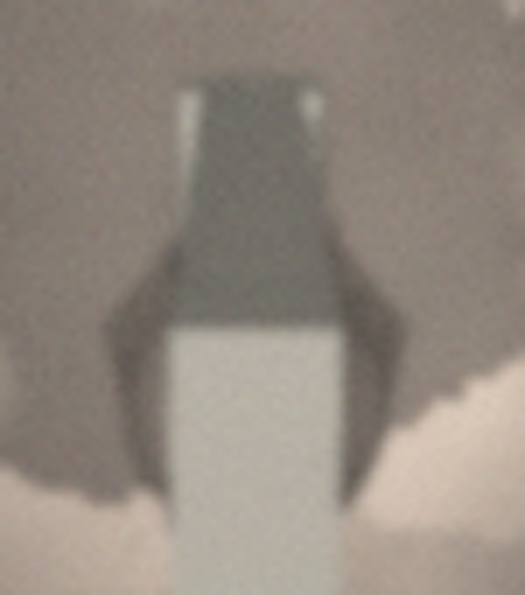

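View pics/s8c.png

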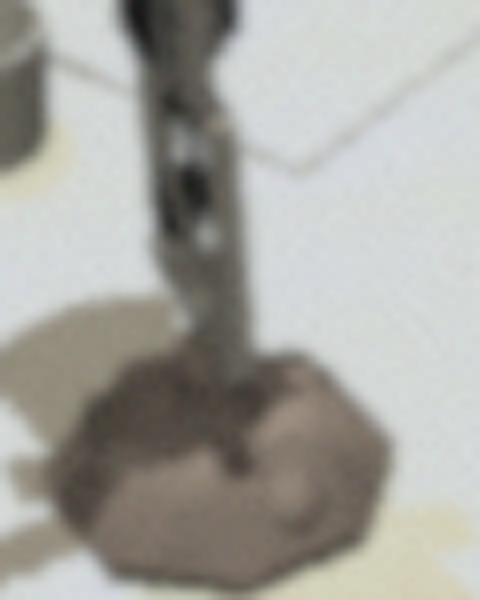

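Request:
jog_arm(
  steps=[
    [[-0.03, 0, 0.15], [0, 0, 0]],
    [[0, 0, 0.15], [0, 0, 0]],
  ],
)

```text
t: 8.0
tool_pos: [0.5043, 0.1553, 0.3727]
tool_rot: [2.222, 2.22, 0.001]
contact_force: [-0.2, -0.3, -2.6]
opening: 0.0112
```

Request:
jog_arm(
  steps=[
    [[0, 0, 0.1], [0, 0, 0]],
  ],
)

```text
t: 8.1
tool_pos: [0.5043, 0.1552, 0.3716]
tool_rot: [2.222, 2.22, 0.001]
contact_force: [0.4, 0.2, -3.2]
opening: 0.0114
```

Request:
jog_arm(
  steps=[
    [[0, 0, 0.1], [0, 0, 0]],
  ],
)

```text
t: 8.2
tool_pos: [0.5043, 0.1552, 0.3705]
tool_rot: [2.222, 2.22, 0.001]
contact_force: [-0.3, 0.6, -2.8]
opening: 0.0111
```

Request:
jog_arm(
  steps=[
    [[0, 0, 0.1], [0, 0, 0]],
  ],
)

```text
t: 8.3
tool_pos: [0.5043, 0.1552, 0.3694]
tool_rot: [2.222, 2.22, 0.001]
contact_force: [0.8, -0.1, -2.1]
opening: 0.0111
```

Request:
jog_arm(
  steps=[
    [[0, 0, 0.1], [0, 0, 0]],
  ],
)

```text
t: 8.4
tool_pos: [0.5043, 0.1552, 0.3683]
tool_rot: [2.222, 2.22, 0.001]
contact_force: [-0.7, -1.1, -2.7]
opening: 0.0114
```

Request:
jog_arm(
  steps=[
    [[0, 0, 0.1], [0, 0, 0]],
  ],
)

```text
t: 8.5
tool_pos: [0.5044, 0.1552, 0.3679]
tool_rot: [2.222, 2.22, 0.002]
contact_force: [-1.0, 0.3, 2.9]
opening: 0.0113
```

Request:
jog_arm(
  steps=[
    [[0, 0, -0.2], [0, 0, 0]],
    [[0, 0, 0], [0, 0, -5]],
    [[0, 0, 0], [0, 0, -8.5]],
    [[0, 0, 0], [0, 0, -8.5]],
    [[0, 0, 0], [0, 0, -8.5]],
    [[0, 0, 0], [0, 0, -8.5]],
    [[0, 0, 0], [0, 0, -8.5]],
    [[0, 0, 0], [0, 0, -8.5]],
  ],
)

```text
t: 9.3
tool_pos: [0.5044, 0.1552, 0.3701]
tool_rot: [0.895, 3.01, 0.002]
contact_force: [-0.6, -1.0, -3.3]
opening: 0.0109
```

Run:
```python
from look import *
o=ctrl.get_obs()
print(o["t"],o["tool_pos"],o["contact_force"],o["wrist_torque"]);rows(o,[.5043,.1552,.3695],Rdown(155.6),2)
```

```text
9.3 [0.50443779 0.15524048 0.37014772] [-0.55754781 -1.03913923 -3.28869259] [ 0.02265162  0.00729005 -0.01189292]
[[[0.0, -0.01, 0.03], [0.04, 0.04, -4.37]], [[0.01, -0.01, 0.03], [0.04, 0.04, -4.37]]]
left [-0.13778989 -0.04048286 -0.64772131] [ 0.08367418  0.08152102 -8.73512386]
```

Request:
jog_arm(
  steps=[
    [[0, 0.05, 0], [0, 0, -4.4]],
    [[0, 0.05, 0.05], [0, 0, -4.3]],
    [[0, 0, 0.1], [0, 0, 0]],
  ],
)

```text
t: 9.6
tool_pos: [0.505, 0.1561, 0.3687]
tool_rot: [0.652, 3.071, 0.002]
contact_force: [-0.7, 0.6, -1.8]
opening: 0.0112
```

Request:
jog_arm(
  steps=[
    [[0, 0, 0.1], [0, 0, 0]],
  ],
)

```text
t: 9.7
tool_pos: [0.505, 0.1561, 0.3679]
tool_rot: [0.654, 3.07, 0.002]
contact_force: [-1.2, -0.8, 2.5]
opening: 0.0113
```

Request:
jog_arm(
  steps=[
    [[0, 0, 0], [0, 0, 0]],
    [[0, 0, 0], [0, 0, 0]],
    [[0, 0, 0], [0, 0, 0]],
    [[0, 0, 0], [0, 0, 0]],
  ],
)

```text
t: 10.1
tool_pos: [0.505, 0.1561, 0.3681]
tool_rot: [0.659, 3.069, 0.002]
contact_force: [-0.3, 0.1, -0.8]
opening: 0.0114
```

```bash
cat >> look.py <<'E'
def avg(n,k=8,box=(180,262,240,310),f=7):
    o=ctrl.get_obs();print(o["t"],o["tool_pos"],o["contact_force"],o["wrist_torque"])
    a=np.mean([ctrl.get_image("side")[:,:,::-1].astype(float) for _ in range(k)],0)
    np.save(f"avg{n}.npy",a); b=a[box[0]:box[1],box[2]:box[3]]
    b=cv2.resize(b,None,fx=f,fy=f,interpolation=cv2.INTER_CUBIC)
    cv2.imwrite(f"pics/avg{n}.png",np.clip(b*1.9,0,255).astype(np.uint8)); return o,a
E
python3 - <<'E'
from look import *
o,a=avg(9); rows(o,[.5052,.1558,.368],Rdown(155.6),1)
E
```

```text
10.1 [0.50502106 0.1560965  0.36810068] [-0.26451293  0.12066533 -0.76390282] [-0.03058567  0.06256487  0.02215181]
[[[-0.03, -0.02, 0.01], [0.1, 0.13, 0.17]]]
left [ 0.17893788 -0.29649881 -0.10068317] [0.10487272 0.12552264 0.17108415]
```

View pics/avg9.png

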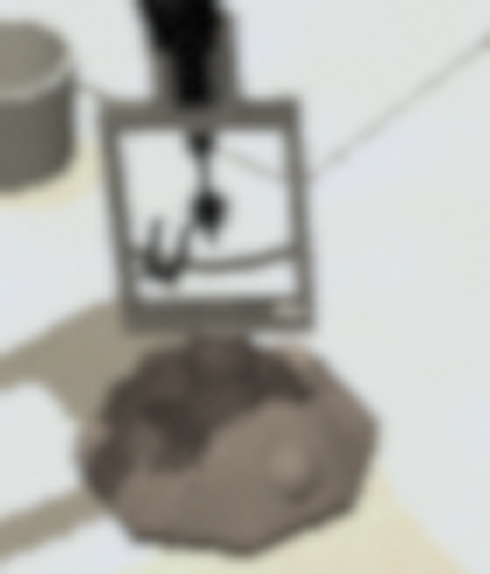

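```bash
cat >> look.py <<'E'
def gauge_yz(px,o,c,zoff=.2928,yoff=0.001):
    Rm=R.from_rotvec(o["tool_rot"]);p=o["tool_pos"];n=Rm.apply([0,1,0])
    out=[]
    for u,v in px:
        s,d=ray(c,u,v); q=s+d*(n@(p-s))/(n@d); l=Rm.inv().apply(q-p); out.append([(l[0]-yoff)*1000,(zoff-l[2])*1000])
    return np.array(out)
E
python3 - <<'E'
from look import *
S=ctrl.camera_info("side");o=ctrl.get_obs()
f=lambda L:[(240+(x+.5)/7-.5,180+(y+.5)/7-.5) for x,y in L]
names=["corner TL","corner TR","base BL","base BR","pivot?","tip","prongL","prongR","clipbottom","arcR end"]
L=[(104,102),(298,98),(126,330),(313,328),(200,140),(210,238),(157,220),(190,228),(165,280),(292,250)]
for n,q in zip(names,gauge_yz(f(L),o,S)): print(n,q.round(1), "ang from pivot",np.round(np.arctan2(q[0],98-q[1]),3), "r",np.hypot(q[0],98-q[1]).round(1))
E
```

```text
corner TL [ 37.8 117.1] ang from pivot 2.039 r 42.4
corner TR [-38.7 118. ] ang from pivot -2.048 r 43.5
base BL [40.5 -1.1] ang from pivot 0.388 r 107.1
base BR [-37.5  -1.2] ang from pivot -0.362 r 106.1
pivot? [ 1.6 97.8] ang from pivot 1.455 r 1.6
tip [ 1.6 47.7] ang from pivot 0.032 r 50.3
prongL [22.3 57.4] ang from pivot 0.503 r 46.3
prongR [ 9.3 53. ] ang from pivot 0.204 r 45.9
clipbottom [21.9 25.7] ang from pivot 0.294 r 75.5
arcR end [-31.4  40.9] ang from pivot -0.503 r 65.2
```

Request:
jog_arm(
  steps=[
    [[0.5, 0, 0], [0.1, -1, 0]],
    [[1, 0, 0], [0, -2, 0]],
    [[1, 0, 0], [0, -2, 0]],
    [[0.5, 0, 0], [0, -1, 0]],
  ],
)

```text
t: 10.9
tool_pos: [0.4759, 0.1691, 0.3666]
tool_rot: [0.637, 2.961, -0.036]
contact_force: [-0.2, 0.6, -2.4]
opening: 0.0111
```

```bash
cat >> look.py <<'E'
F0=np.array([.505,.1561,.3681])+R.from_rotvec([.659,3.069,.002]).apply([.001,0,.2928])
def st():
    o=ctrl.get_obs();Rm=R.from_rotvec(o["tool_rot"]);M=Rm.as_matrix()
    g=-M[:,2]; h=np.array([np.cos(np.radians(155.6)),np.sin(np.radians(155.6)),0]); th=np.arctan2(g@h,g[2])
    side=np.degrees(g@np.array([-h[1],h[0],0]))
    foot=o["tool_pos"]+Rm.apply([.001,0,.2928])
    want=F0+h*.015*(np.sin(th)-th*np.cos(th))+[0,0,.015*(np.cos(th)-1+th*np.sin(th))]
    print("t",o["t"],"lean",th.round(4),"sidetilt deg",side.round(2),"F",o["contact_force"].round(2),"T",o["wrist_torque"].round(3),"q",o["q"].round(2))
    print("foot err (want-foot) world mm",((want-foot)*1000).round(2),"in tool cm",(Rm.inv().apply(want-foot)*100).round(3)); return o
E
python3 -c "
from look import *
st()"
```

```text
t 10.9 lean 0.1148 sidetilt deg 0.03 F [-0.22  0.56 -2.37] T [-0.022  0.115  0.038] q [ 0.21 -0.24  1.95 -0.07  1.34 -0.93]
foot err (want-foot) world mm [-0.69  0.89 -0.21] in tool cm [0.101 0.053 0.009]
```

Request:
jog_arm(
  steps=[
    [[0.6, 0.03, 0.01], [0, -1, 0]],
    [[1.05, 0.02, 0.01], [0, -2, 0]],
    [[1, 0, 0.01], [0, -2, 0]],
    [[1, 0, 0.01], [0, -2, 0]],
    [[1, 0, 0], [0, -2, 0]],
    [[0.5, 0, 0], [0, -1, 0]],
    [[0, 0, 0], [0, 0, 0]],
  ],
)

```text
t: 11.6
tool_pos: [0.4238, 0.193, 0.3553]
tool_rot: [0.593, 2.779, -0.09]
contact_force: [0.4, -0.5, -2.0]
opening: 0.011
```

```bash
python3 -c "
from look import *
st()"
```

```text
t 11.6 lean 0.3052 sidetilt deg 0.15 F [ 0.44 -0.49 -2.01] T [ 0.118  0.237 -0.042] q [ 0.31 -0.36  2.07 -0.22  1.21 -0.78]
foot err (want-foot) world mm [ 1.38 -0.95  0.23] in tool cm [-0.164 -0.031  0.028]
```

Request:
jog_arm(
  steps=[
    [[-0.15, -0.03, 0.03], [0.1, 0, 0]],
    [[0, 0, 0.05], [0, 0, 0]],
  ],
)

```text
t: 11.8
tool_pos: [0.4251, 0.1923, 0.3555]
tool_rot: [0.594, 2.78, -0.091]
contact_force: [-2.5, 1.0, 2.2]
opening: 0.0111
```

```bash
python3 -c "
from look import *
st()"
```

```text
t 11.8 lean 0.3042 sidetilt deg 0.1 F [-2.51  1.01  2.23] T [ 0.107  0.716 -0.109] q [ 0.31 -0.36  2.07 -0.22  1.21 -0.78]
foot err (want-foot) world mm [ 0.49 -0.16  0.13] in tool cm [-0.052  0.005  0.003]
```

Request:
jog_arm(
  steps=[
    [[0, 0, 0], [0, 0, 0]],
    [[0, 0, 0], [0, 0, 0]],
    [[0, 0, 0], [0, 0, 0]],
    [[0, 0, 0], [0, 0, 0]],
    [[0, 0, 0], [0, 0, 0]],
    [[0, 0, 0], [0, 0, 0]],
    [[0, 0, 0], [0, 0, 0]],
    [[0, 0, 0], [0, 0, 0]],
  ],
)

```text
t: 12.6
tool_pos: [0.426, 0.192, 0.3558]
tool_rot: [0.598, 2.782, -0.09]
contact_force: [-2.3, 1.1, 0.2]
opening: 0.0116
```

Request:
jog_arm(
  steps=[
    [[0, 0, 0], [0, 0, 0]],
    [[0, 0, 0], [0, 0, 0]],
    [[0, 0, 0], [0, 0, 0]],
    [[0, 0, 0], [0, 0, 0]],
    [[0, 0, 0], [0, 0, 0]],
    [[0, 0, 0], [0, 0, 0]],
    [[0, 0, 0], [0, 0, 0]],
    [[0, 0, 0], [0, 0, 0]],
  ],
)

```text
t: 13.4
tool_pos: [0.426, 0.192, 0.3558]
tool_rot: [0.597, 2.781, -0.09]
contact_force: [-1.7, 1.1, 0.1]
opening: 0.0114
```

```bash
python3 -c "
from look import *
st(); avg(10,8)"
```

```text
t 13.4 lean 0.302 sidetilt deg 0.08 F [-1.72  1.12  0.09] T [ 0.342  0.707 -0.007] q [ 0.31 -0.36  2.07 -0.21  1.21 -0.78]
foot err (want-foot) world mm [ 0.24  0.02 -0.03] in tool cm [-0.02   0.012  0.009]
13.4 [0.42596492 0.19198419 0.35584826] [-1.71909672  1.11704719  0.08875132] [ 0.34231549  0.70732939 -0.00699103]
```

View pics/avg10.png

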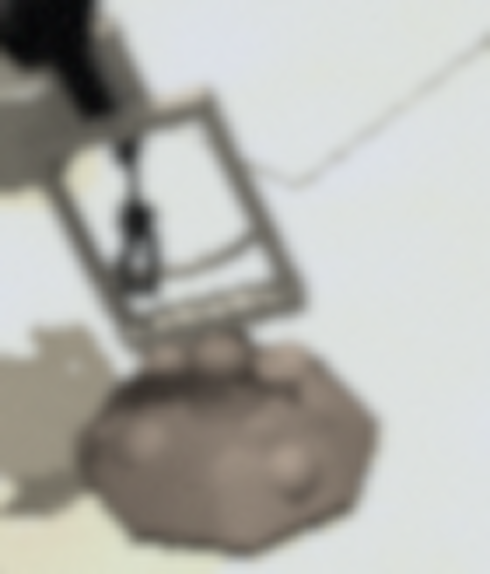

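Run:
```python
from look import *
a=np.load("avg10.npy")[196:226,250:270]
b=cv2.resize(a,None,fx=20,fy=20,interpolation=cv2.INTER_LANCZOS4);cv2.imwrite("pics/z10.png",np.clip(b*2,0,255).astype(np.uint8))
np.set_printoptions(linewidth=220); g=np.load("avg10.npy").mean(2).round().astype(int)
print("cols",range(250,270))
for r in range(198,224): print(r,g[r,250:270])
```

```text
cols range(250, 270)
198 [ 47  46  46  47  48  47  47  49  50  50  58  69  78  84  87  94 100 101  92  75]
199 [ 49  50  51  54  55  54  49  46  43  50  68  88 101 106 108 110 111 110 101  85]
200 [ 53  58  63  69  72  67  51  37  33  50  79 101 112 116 117 116 116 113 106  91]
201 [ 60  73  84  92  94  84  58  34  29  53  86 107 116 117 118 117 117 116 113 102]
202 [ 74  92 102 107 108  96  70  43  35  62  94 111 117 118 117 118 117 118 116 111]
203 [ 88 104 109 112 113 106  88  65  52  71  99 114 117 118 118 117 117 118 117 115]
204 [ 97 108 111 113 115 113 106  89  68  76 101 114 117 118 118 118 117 117 117 117]
205 [101 109 112 114 115 116 114 101  78  79 101 114 117 118 117 117 117 118 117 117]
206 [ 98 109 112 115 116 116 115 103  80  77  99 114 117 117 117 117 118 117 117 118]
207 [ 90 107 113 116 117 117 113 100  75  71  93 110 116 117 117 118 117 117 118 117]
208 [ 79 101 113 116 117 115 107  88  63  56  78  98 110 115 117 118 118 118 117 117]
209 [ 68  94 110 116 116 112  98  72  44  35  51  75  98 112 116 117 117 118 117 117]
210 [ 58  81 103 114 116 111  91  61  32  20  2
[... 456 characters left out ...]
115 112 109]
216 [ 94  71  54  59  79  92  83  61  55  66  67  57  67  94 109 113 113 109 101  94]
217 [105  83  61  54  63  73  65  48  53  71  70  55  60  84  98 102 101  96  88  82]
218 [111  94  71  55  53  56  49  39  44  58  58  47  54  72  84  87  86  85  87  90]
219 [115 104  84  62  51  48  43  35  35  43  43  39  52  73  84  89  92  95 102 107]
220 [117 111  95  74  57  49  43  35  32  35  37  39  61  88 102 106 108 110 112 112]
221 [117 115 106  87  66  51  44  39  41  46  48  53  74  98 110 112 110 108 107 104]
222 [118 116 111  98  77  58  48  49  59  71  76  78  85  98 104 103  97  93  90  86]
223 [118 117 115 106  88  67  53  52  66  84  91  89  85  86  87  87  84  80  78  78]
```

View pics/z10.png

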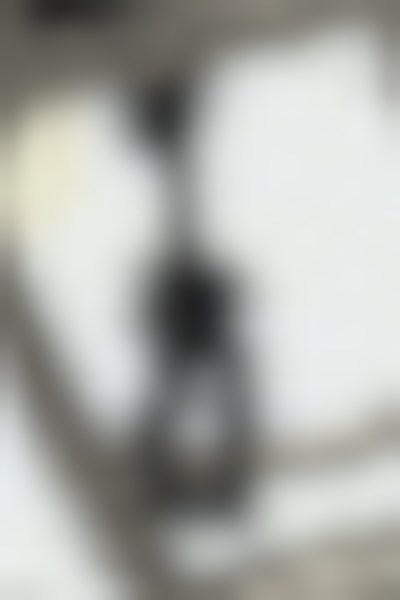

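Run:
```python
from look import *
S=ctrl.camera_info("side");o=ctrl.get_obs();c0=np.arctan2
px=[(257.6,200.6),(258.55,205.5),(259.03,211),(259.5,216.5),(257.7,216),(261,216)]
q=gauge_yz(px,o,S);print(q.round(2));
d=q-q[0];print(np.arctan2(d[:,0],-d[:,1]).round(3),np.hypot(*d.T).round(1))
st()
```

```text
[[ 1.81 98.86]
 [ 5.97 82.01]
 [12.29 63.27]
 [18.77 44.17]
 [22.96 47.47]
 [13.98 44.55]]
[3.142 0.242 0.286 0.301 0.39  0.22 ] [ 0.  17.4 37.1 57.3 55.6 55.7]
t 13.8 lean 0.3019 sidetilt deg 0.08 F [-1.67  0.15  0.49] T [0.323 0.647 0.003] q [ 0.31 -0.36  2.07 -0.21  1.21 -0.78]
foot err (want-foot) world mm [ 0.26 -0.01 -0.01] in tool cm [-0.022  0.01   0.008]
```

Run:
```python
from look import *
avg(11,8);st()
def cen(g,r,a,b): w=np.clip(118-g[r,a:b],0,None);return (w@np.arange(a,b)/w.sum()).round(2)
for n in(10,11):
    g=np.load(f"avg{n}.npy").mean(2); print([cen(g,r,255,264) for r in(205,210,211,212,213)], g[216,256:264].round(0))
top=ctrl.get_image("top")[:,:,::-1];cv2.imwrite("pics/t_end.png",top)
```

```text
13.8 [0.42595543 0.19200484 0.35583259] [-1.67380823  0.14848607  0.48998251] [0.32336787 0.64712773 0.00290025]
t 14.2 lean 0.302 sidetilt deg 0.08 F [-1.7   0.81  0.34] T [0.311 0.697 0.016] q [ 0.31 -0.36  2.07 -0.21  1.21 -0.78]
foot err (want-foot) world mm [ 0.25 -0.01 -0.02] in tool cm [-0.022  0.009  0.009]
[np.float64(258.49), np.float64(259.07), np.float64(259.04), np.float64(259.09), np.float64(259.31)] [83. 61. 55. 66. 67. 57. 67. 94.]
[np.float64(258.49), np.float64(259.06), np.float64(259.04), np.float64(259.09), np.float64(259.31)] [83. 60. 55. 66. 68. 58. 67. 94.]
```

View pics/t_end.png

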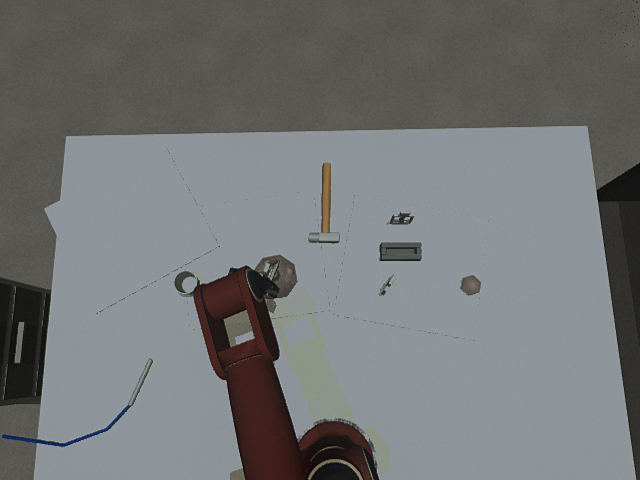

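The top view shows the hammer (326,200), beaker (187,283), chip (470,285) and both small gauges where they started. The pointer is at rest, so I am handing in.

```bash
python3 -c "
from station import ctrl
print(ctrl.finish_job()); print(ctrl.get_obs()['t'])"
```

```text
the job is handed in; nothing more can be done
None
the job is handed in; nothing more can be done
```

I lifted the large gauge straight out of the stand and set its base upright on the knob. I then rocked it towards the clip to a lean of 0.302 rad and handed the job in at about 14.3 s, still gripping.

**Extra step:** after the first contact I raised the gauge about 2 mm off the knob. I turned it about 65° around the vertical so the side camera saw its face, then set it down again before rocking.

**Last checks:**
- **Pointer:** its line, extended to the prongs, runs through the middle of the gap (column 259.5 for both). The gap's measured angle is 0.301–0.305 rad, against the 0.302 rad lean. Two averaged pictures about 0.4 s apart agreed to 0.01 px, so it had stopped swinging.
- **Base on the knob:** it presses with about 3 N, and its middle is within about 0.3 mm of where rolling on the knob should put it.
- **Other things:** the hammer, beaker, chip and the two small gauges look unmoved in the last top view.

**Disagreements:** the cameras differed by about 2–3 mm on the knob's position, and I used a compromise. Two readings of where the base's middle lies relative to the gripper also differed by about 2 mm, so the base centring on the knob is only good to about that much. The first estimates of the clip angle, taken while the gauge stood upright, were a little higher (0.31–0.33 rad) than the final ones.

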